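# Feed a turned billet under the measuring head with one turn of the hand wheel

### The job

Feed the billet under the measuring head: with closed fingers, push the hand wheel round gently by its upright red handle, clockwise seen from above, through exactly one full turn, so that the handle stands at the red mark of the dial again, then take the hand away. Only push the handle, do not pinch it; do not turn the wheel backwards, and leave the billet lying in its vee and the two standing billets and the oil bottle where they are.

Things in the scene. Friction and masses are not known exactly. Their poses are not given: they have to be found in the camera images.
- wheel (a joint): Angle of the hand wheel (rad), 0 at the start; grows as the wheel turns clockwise seen from above; one full turn is 6.283. It starts with the handle in line with the red mark. Stops at -0.7 and 7.6. Dry friction about 0.12 N m (about 2 N at the handle): it stays where it is left and does not coast. It is geared to the billet carriage (40 mm a turn).
- hub (a point): Centre of the top of the wheel's hub, on the vertical axis of the wheel, 94 mm above the work surface. The three-spoke steel wheel has a rim of radius 68 mm (middle of a round bar 14 mm thick), whose top is at 91 mm; hub radius 20 mm. The wheel sits on a round dark grey dial plate of radius 98 mm on a round blue gearbox. Its x axis points from the wheel's axis to the handle.
- handle: The upright red handle, a cylinder 24 mm in diameter, top at 142 mm above the work surface, bottom at 94 mm, standing on the rim at the end of a spoke, its axis 68 mm from the wheel's axis. Its origin lies on its axis, at its foot, 86 mm above the work surface. It moves round with the wheel and spins freely on its own pin. Above the rim nothing but this handle stands within 125 mm of the wheel's axis.
- mark (a point): Middle of the red mark (16 x 12 mm) near the edge of the dial plate, 90 mm from the wheel's axis, 69 mm above the work surface. It stays where it is and shows where the handle starts and must end; any direction round the dial can be drawn.
- vee (a point): Point on the yellow vee block of the carriage where the middle of the billet's axis rests, 72 mm above the work surface. The carriage lies 160 mm from the wheel's axis on the far side from the robot and slides 40 mm sideways with one turn, to the measuring head (a black probe hanging from an aluminium post and arm, top 162 mm above the work surface, 6 mm above the billet).
- billet: Turned steel cylinder with one groove, 40 mm in diameter, 80 mm long, lying loose in the vee with its axis level; origin at its middle, x along its axis. Top at 92 mm above the work surface. Leave it in the vee.
- slug_a: Standing steel billet with a groove, 40 mm in diameter, 80 mm tall, loose on the work surface beside the fixture, 0.16 to 0.26 m from the wheel's axis; origin at the centre of its underside. Bystander.
- slug_b: A second standing steel billet, same as slug_a, loose beside the fixture. Bystander.
- oiler: Yellow plastic oil bottle with red cap, 48 mm in diameter, 130 mm tall, loose, standing beside the fixture, 0.16 to 0.26 m from the wheel's axis; origin at the centre of its underside. Bystander.
Not all that is in view belongs to the job. Leave any green or pink look-alike of the billet alone.

How it is judged:
On the way:
1. the wheel is past 2.5 rad and the fingers are pushing its handle (value of joint wheel between 2.5 and 5.5 rad and contact force between the fingers and handle above 0.3 N), for 0.03 s.
At the end, for the whole second after the job is handed in: The wheel stands still one full turn clockwise from its start, within 10 degrees (0.175 rad); the billet lies in the vee within 12 mm of its place; the standing billets and the bottle are within 15 mm of where they were (value of joint wheel between 6.108 and 6.458 rad and velocity of joint wheel between -0.03 and 0.03 rad/s and distance between billet and vee below 0.012 m and distance of each of slug_a, slug_b, oiler from where it was at the start of the episode below 0.015 m); the robot touches nothing.
It fails at once if the wheel was turned backwards by more than 20 degrees (value of joint wheel below -0.35 rad).
It fails at once if the wheel or handle was pinched or pushed hard (over 20 N from the fingers) (contact force between the fingers and wheel above 20 N).
It fails at once if the billet left the vee (distance between billet and vee above 0.015 m).
It fails at once if a standing billet or the bottle was knocked over, lifted or carried off (distance of any of slug_a, slug_b, oiler from where it was at the start of the episode above 0.02 m or angle between any of slug_a, slug_b, oiler's own z axis and vertical above 0.4 rad).
It also fails if it takes over 58 s, if anything falls off the work surface, if the arm or the gripper's body presses on something with over 40 N, if the wrist force passes 120 N, or if a joint passes its speed limit or range.

### The arm

A 6-joint arm with a two-finger parallel gripper is mounted at the origin on the work surface. World frame = base frame: x ahead of the robot, y to its left, z up, the work surface at z = 0. Lengths are in m, angles in rad, forces in N, time in s.
With the tool pointing down it reaches from about 0.3 to 0.85 m from the base axis. Payload 5.4 kg.
Tool frame: the origin (TCP) lies midway between the tips of the shut fingers; the grasp point (between the pads) lies ctrl.grip_point_offset behind it (ctrl.grip_point_offset is the distance from the TCP to the grasp point, in m); z points along the fingers, y is the line along which they close (so a half turn about z gives the same grasp; the last joint's range is limited). The gripper opens to 85 mm and grips with 20 to 120 N. Pads are 22 mm wide; open, the fingers measure 114 mm over their backs; the gripper's body (76 mm by 85 mm) begins 54 mm behind the grasp point. The pads swing forward as they close: fully open they stand 13 mm farther back than shut.
Start: joints at [1.084, 0.158, 1.597, -0, 1.386, -0.21], TCP at [0.157, 0.553, 0.193] pointing down, gripper open.
Joint ranges: [-2.91, 2.91], [-0.94, 2.29], [0.18, 2.7], [-1.29, 4.43], [0.17, 2.64], [-3, 3]. Speed limits (rad/s): [2.57, 2.57, 3.14, 3.14, 3.14, 3.14].

### API

Orientations are given as [roll, pitch, yaw] about the fixed x, y, z axes, in that order (R = Rz(yaw) Ry(pitch) Rx(roll)).
In Python, from workcell import ctrl, optics gives the robot as it stands. Calls block until the motion is done:
- ctrl.move_pose(position, orientation): joint-space move of the TCP to a pose.
- ctrl.movel(position, orientation=None, rate=0.15, contact_N=None): straight line of the TCP; orientation=None keeps the orientation; rate is the mean speed in m/s. With contact_N (N) it stops when the force on the tool has changed by that much, and returns True; else False.
- ctrl.move_joints(angles): joint-space move.
- ctrl.gripper_to(opening, f_grip=None): finger opening in m; f_grip is the grip in N (None keeps the last); returns when the fingers have stopped.
- ctrl.sleep(seconds).
- ctrl.inverse_kinematics(position, orientation): joint angles nearest the present ones, or None.
- optics.read_camera(name): name is "side" or "top" or "wrist"; returns a dict with "pixels" (384x512x3 uint8, red, green, blue), "vfov" (degrees; the focal length in pixels is half the picture's height over the tangent of half this angle, whatever the lens; pixels are square), "cx", "cy" (the principal point, pixels), "eye" and "orientation" of the camera in the world; the wrist camera has in their place "T_tool_cam" (4x4, takes a point from camera to tool coordinates, whose origin is the TCP and whose axes are the flange's). Camera axes: x right, y down, z forward; pixel columns grow to the right and rows downward; lengths in m; the calibration is good to about 2 mm. A picture is of the moment at which its call begins: read the wrist's pose just before it. There is no depth.
A pose or a line that the arm cannot do raises ctrl.MotionError and nothing moves.
- ctrl.finish_job(): hands the job in; it is judged then, once.
Readings, each from a call of its own:
- ctrl.get_time(): time.
- ctrl.get_qpos(): joint angles.
- ctrl.get_qvel(): joint speeds.
- ctrl.get_tau(): joint torques, N m.
- ctrl.get_ee_pos(): TCP position.
- ctrl.get_tool_rot(): TCP orientation.
- ctrl.get_contact_force(): force on the tool from outside, world axes, zero at the start.
- ctrl.get_torque(): the same for the moment, N m.
- ctrl.get_finger_gap(): finger opening in m.
- ctrl.get_gripper_force(): force on a finger pad.
Only numpy, scipy, OpenCV 4.12 (cv2) and the standard library are available. Lean on these libraries where they do the work, as an engineer would, in place of code of your own. Each camera call takes 0.05 s, during which the arm holds its last target. There are 200 camera calls.

## Working session

There is one attempt and no reset: what is moved stays moved. The work goes in short steps, each a Python script; the robot and the scene stay as the last script left them, time stands still between calls to the robot, and variables do not carry over. Pictures are saved under pics/ and viewed, at most 13 in all, crops included, and the job is handed in when it is done.

```bash
mkdir -p pics; ls; python3 - <<'E'
from workcell import ctrl, optics
import cv2,numpy as np
for n in("top","side"):
    r=optics.read_camera(n); cv2.imwrite(f"pics/{n}0.png",r["pixels"][:,:,::-1])
    print(n,{k:v for k,v in r.items() if k!="pixels"})
print(ctrl.get_time(),ctrl.get_tool_rot(),ctrl.get_ee_pos(),ctrl.grip_point_offset)
E
```

```text
pics
top {'vfov': 44.75735800957937, 'cx': 263.2364556307824, 'cy': 192.17301677996343, 'eye': array([0.56162553, 0.07311049, 1.3492796 ]), 'orientation': array([-3.09117434e+00, -2.82099552e-03, -1.56937035e+00])}
side {'vfov': 52.9196484644241, 'cx': 258.4497771549478, 'cy': 191.47587042892607, 'eye': array([0.16556343, 0.52910044, 0.87721161]), 'orientation': array([-2.44875789, -0.00974763, -2.32881005])}
0.1 [-3.13993419e+00 -3.89554965e-04  2.86481849e+00] [0.15685249 0.55257022 0.19221644] 0.0187
```

View pics/top0.png

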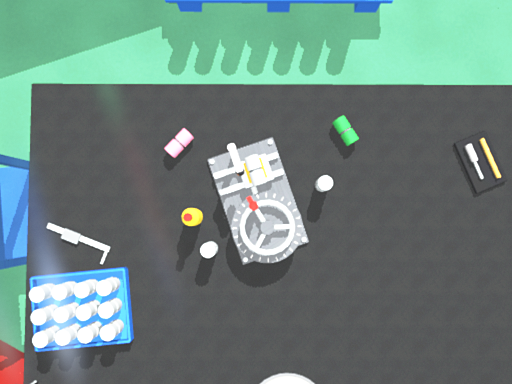

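View pics/side0.png

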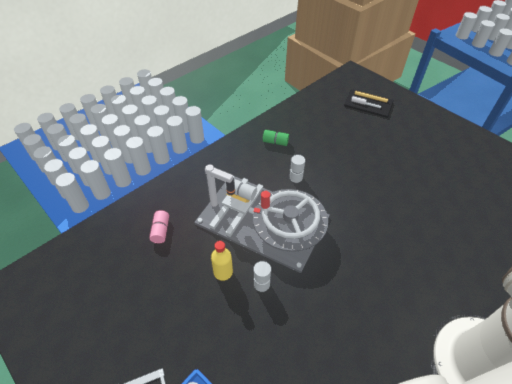

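Top view: hub near (267,227), with the red handle and mark near (252,203). The billet in its vee is at (255,168). The slugs are at (208,250) and (324,184), and the oiler is at (192,217). The green (345,130) and pink (179,143) look-alikes stay untouched. Next is a close crop with the model overlaid.

```bash
cat > h.py <<'E'
from workcell import ctrl, optics
import cv2,numpy as np
from scipy.spatial.transform import Rotation as Ro
def cam(n):
    r=optics.read_camera(n); r["f"]=192/np.tan(np.radians(r["vfov"]/2)); r["R"]=Ro.from_euler("xyz",r["orientation"]).as_matrix(); return r
def proj(r,P):
    c=(np.atleast_2d(P)-r["eye"])@r["R"]; return c[:,:2]/c[:,2:]*r["f"]+[r["cx"],r["cy"]]
def back(r,uv,z):
    d=r["R"]@np.r_[(np.array(uv)-[r["cx"],r["cy"]])/r["f"],1]; return r["eye"]+d*(z-r["eye"][2])/d[2]
def circ(c,rad,z,n=90):
    t=np.linspace(0,2*np.pi,n,endpoint=False); return np.c_[c[0]+rad*np.cos(t),c[1]+rad*np.sin(t),0*t+z]
def reds(r):
    p=r["pixels"].astype(int); m=((p[:,:,0]>110)&(p[:,:,1]<80)&(p[:,:,2]<80)).astype(np.uint8)
    k,l,s,c=cv2.connectedComponentsWithStats(m); return [(s[i].tolist(),c[i].round(1).tolist()) for i in range(1,k) if s[i][4]>8]
E
python3 - <<'E'
from h import *
from scipy.optimize import minimize
for n,uv in(("top",(267,227)),("side",(291,212))):
    r=cam(n); c=back(r,uv,.094)
    g=cv2.GaussianBlur(r["pixels"].min(2).astype(np.float32),(0,0),1)
    def cost(x):
        s=lambda P: cv2.remap(g,proj(r,P).astype(np.float32),None,cv2.INTER_LINEAR).mean()
        return -s(circ(x,.068,.088))+.5*s(circ(x,.052,.084))+.5*s(circ(x,.083,.08))
    best=min((minimize(cost,c[:2]+d,method="Nelder-Mead",options=dict(initial_simplex=c[:2]+np.array(d)+[[0,0],[.006,0],[0,.006]])) for d in([0,0],[.008,0],[-.008,0],[0,.008],[0,-.008])),key=lambda q:q.fun)
    print(n,c[:2],best.x,best.fun)
    print([q for q in reds(r) if np.hypot(*(np.array(q[1])-uv))<60])
    o=cv2.resize(r["pixels"][:,:,::-1],None,fx=5,fy=5,interpolation=cv2.INTER_CUBIC)
    for rad,z in((.068,.091),(.098,.069)):
        for u in proj(r,circ(best.x,rad,z)): cv2.circle(o,tuple(int(a) for a in u*5+2),1,(0,255,0),-1)
    x,y=[int(a*5) for a in uv]; cv2.imwrite(f"pics/{n}c.png",o[y-290:y+210,x-250:x+250])
E
```

```text
Traceback (most recent call last):
cv2.error: OpenCV(4.12.0) /io/opencv/modules/imgproc/src/imgwarp.cpp:1821: error: (-215:Assertion failed) ((map1.type() == CV_32FC2 || map1.type() == CV_16SC2) && map2.empty()) || (map1.type() == CV_32FC1 && map2.type() == CV_32FC1) in function 'remap'
```

```bash
cat > m.py <<'E'
from h import *
from scipy.optimize import minimize
for n,uv in(("top",(267,227)),("side",(291,212))):
    r=cam(n); c=back(r,uv,.094)
    g=cv2.GaussianBlur(r["pixels"].min(2).astype(np.float32),(0,0),1)
    def cost(x):
        s=lambda P: cv2.remap(g,proj(r,P).astype(np.float32)[:,None,:],None,cv2.INTER_LINEAR).mean()
        return -s(circ(x,.068,.088))+.5*s(circ(x,.052,.084))+.5*s(circ(x,.083,.08))
    best=min((minimize(cost,c[:2]+d,method="Nelder-Mead",options=dict(initial_simplex=c[:2]+np.array(d)+[[0,0],[.006,0],[0,.006]])) for d in([0,0],[.008,0],[-.008,0],[0,.008],[0,-.008])),key=lambda q:q.fun)
    print(n,c[:2],best.x,best.fun)
    print([q for q in reds(r) if np.hypot(*(np.array(q[1])-uv))<60])
    o=cv2.resize(r["pixels"][:,:,::-1],None,fx=5,fy=5,interpolation=cv2.INTER_CUBIC)
    for rad,z in((.068,.091),(.098,.069)):
        for u in proj(r,circ(best.x,rad,z)): cv2.circle(o,tuple(int(a) for a in u*5+2),1,(0,255,0),-1)
    x,y=[int(a*5) for a in uv]; cv2.imwrite(f"pics/{n}c.png",o[y-290:y+210,x-250:x+250])
E
python3 m.py
```

```text
top [0.5313508 0.05942  ] [0.53209225 0.05952282] -59.675254821777344
[]
side [0.52734992 0.0626979 ] [0.53165358 0.05906191] -61.92527389526367
[([261, 196, 8, 12, 80], [264.7, 201.6])]
```

View pics/topc.png

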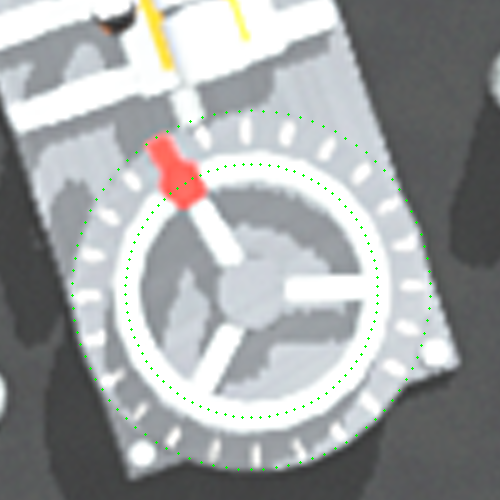

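View pics/sidec.png

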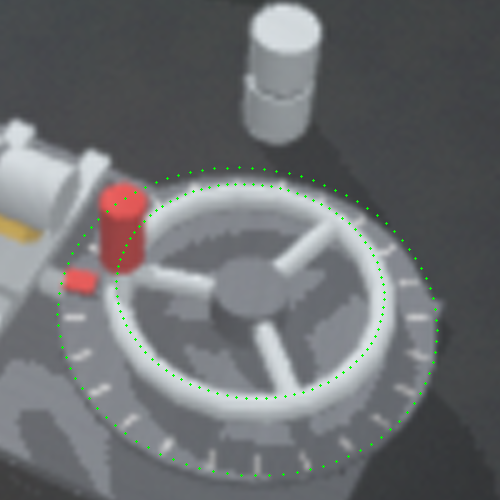

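The top crop shows the handle at about (253.2,205.2) and the mark at about (249,198). In the side crop they are at (265.8,194) and (257.2,210.2). The hub estimates from the two cameras agree: (0.532, 0.059). Next I compute the handle angle and check that the arm can reach the whole orbit.

```bash
cat >> h.py <<'E'
C=np.array([.5319,.0593])
def ang(P): d=np.array(P)[:2]-C; return np.degrees(np.arctan2(d[1],d[0])),np.hypot(*d)
E
python3 - <<'E'
from h import *
for n,mk,h in(("top",(249,198),(253.2,205.2)),("side",(257.2,210.2),(265.8,194))):
    r=cam(n); print(n,"mark",ang(back(r,mk,.069)),"handle",ang(back(r,h,.142)))
phi=np.radians(30)
for yaw in (phi-np.pi/2-.17, phi+np.pi/2-.17):
    js=[ctrl.inverse_kinematics([*(C+.068*np.array([np.cos(t),np.sin(t)])),.102],[np.pi,0,yaw]) for t in np.linspace(0,6.28,25)]
    print(yaw, None if any(j is None for j in js) else (np.min(js,0).round(2),np.max(js,0).round(2)))
E
```

```text
top mark (np.float64(32.25331772853877), np.float64(0.09252315990520207)) handle (np.float64(32.64769875585681), np.float64(0.06751498236532902))
side mark (np.float64(34.44067358265009), np.float64(0.08664825577375405)) handle (np.float64(34.76190581820327), np.float64(0.0654251795619363))
-1.2171975511965978 (array([-0.25, -0.03,  1.6 , -0.  ,  1.19,  2.54]), array([ 0.01,  0.31,  1.98, -0.  ,  1.23,  2.8 ]))
1.9243951023931953 (array([-0.25, -0.03,  1.6 ,  0.  ,  1.19, -0.6 ]), array([ 0.01,  0.31,  1.98,  0.  ,  1.23, -0.34]))
```

```bash
cat >> h.py <<'E'
PHI=33.; O=[np.pi,0,1.97]; Z=.104
def at(deg,z=Z,rad=.068): t=np.radians(deg); return [C[0]+rad*np.cos(t),C[1]+rad*np.sin(t),z]
def push(degs,rate=.04):
    for d in degs:
        hit=ctrl.movel(at(d),O,rate=rate,contact_N=12)
        if hit: print("HIT",d,ctrl.get_contact_force()); return False
    return True
E
python3 - <<'E'
from h import *
ctrl.gripper_to(0.0,40)
p=ctrl.get_ee_pos(); ctrl.movel([p[0],p[1],.3],rate=.25)
ctrl.move_pose(at(PHI+42,.27),O); print(ctrl.get_time())
print(ctrl.movel(at(PHI+42,.16),O,rate=.15),ctrl.movel(at(PHI+42),O,rate=.06,contact_N=6))
print(ctrl.get_time(),ctrl.get_ee_pos(),ctrl.get_contact_force(),ctrl.get_finger_gap())
f0=ctrl.get_contact_force()
for d in range(65,-6,-10):
    if not push([d]): break
    print(d,ctrl.get_time().__round__(2),(ctrl.get_contact_force()-f0).round(1))
cv2.imwrite("pics/push1.png",cv2.resize(np.hstack([cam(n)["pixels"][110:310,160:360,::-1] for n in("top","side")]),None,fx=2,fy=2))
E
```

```text
3.7833
False False
5.75 [0.54995286 0.12499883 0.10453923] [ 0.38041657  0.08244588 -0.12133833] -6.636911973497304e-05
65 6.2 [-0.6  0.1  0. ]
55 6.65 [-1.  -0.7  0.3]
45 7.1 [-1.3  0.8 -0.5]
35 7.55 [-0.8  0.9 -0.5]
25 8.0 [ 0.  -0.8  0.1]
15 8.45 [-0.3 -0.2  0.5]
5 8.9 [0.5 0.2 0.5]
-5 9.35 [-0.  -0.4  0.6]
```

View pics/push1.png

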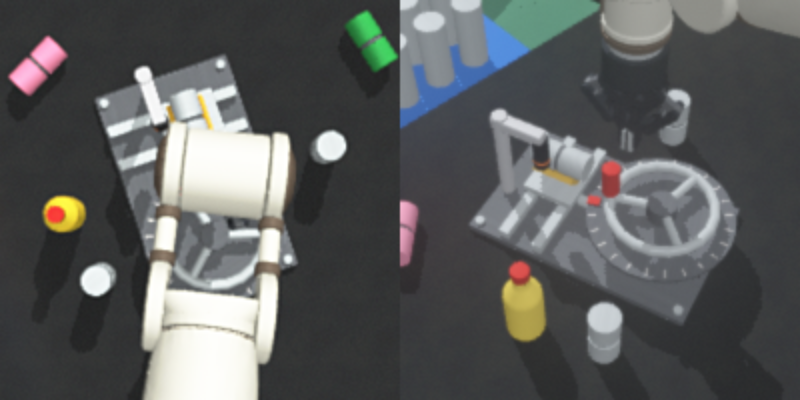

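The side crop shows the handle still at the mark. The fingertips, at about full-image (273,183), aren't where I commanded them. I'll compare with the expected projection.

```bash
python3 - <<'E'
from h import *
r=cam("side"); p=ctrl.get_ee_pos(); print(p,ctrl.get_tool_rot(),ctrl.get_qpos().round(3),ctrl.get_time())
print(proj(r,p),proj(r,p+[0,0,.1]),proj(r,at(33,.142)))
for z in(.104,.15,.2,.25,.3): print(z,back(r,(273,184),z))
cv2.imwrite("pics/s2.png",cv2.resize(r["pixels"][70:270,160:360,::-1],None,fx=3,fy=3))
w=optics.read_camera("wrist"); cv2.imwrite("pics/w2.png",w["pixels"][:,:,::-1])
E
```

```text
[0.59963327 0.05346277 0.10399341] [ 3.14156341e+00 -5.56414394e-05  1.97007773e+00] [-0.112  0.307  1.604  0.     1.231 -0.511] 9.5
[[273.5879294 191.474073 ]] [[275.24729516 164.93852887]] [[264.95253823 193.19040721]]
0.104 [0.61893777 0.03644534 0.104     ]
0.15 [0.59196557 0.06575444 0.15      ]
0.2 [0.56264796 0.09761216 0.2       ]
0.25 [0.53333034 0.12946987 0.25      ]
0.3 [0.50401273 0.16132758 0.3       ]
```

View pics/s2.png

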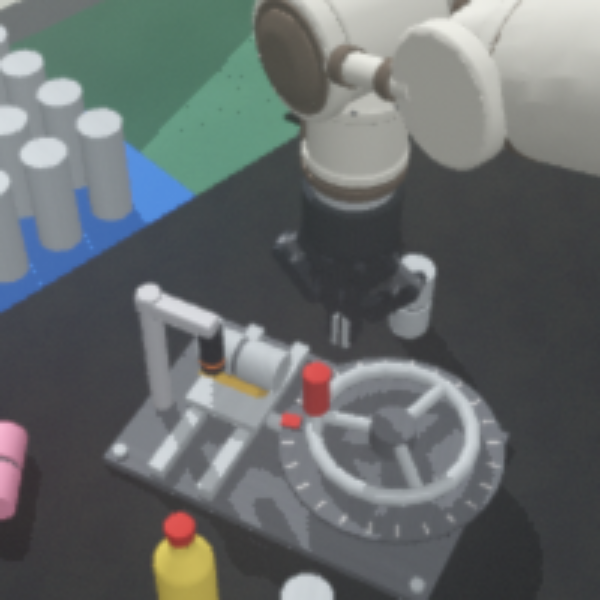

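View pics/w2.png

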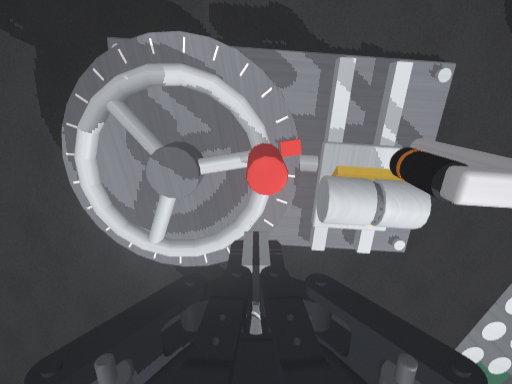

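```bash
python3 - <<'E'
from h import *
p=ctrl.get_ee_pos(); R=Ro.from_euler("xyz",ctrl.get_tool_rot()).as_matrix()
w=cam_=optics.read_camera("wrist"); T=w["T_tool_cam"]; print(T.round(3),w["vfov"],w["cx"],w["cy"])
f=192/np.tan(np.radians(w["vfov"]/2))
Rc=R@T[:3,:3]; e=p+R@T[:3,3]; W=dict(R=Rc,eye=e,f=f,cx=w["cx"],cy=w["cy"])
for n,P in dict(tcp=p,tcp22=p+[0,0,.022],hub=[*C,.094],handletop33=at(33,.142),mark=at(33,.069,.09)).items(): print(n,proj(W,P).round(0))
for n,uv,z in(("hub",(173,168),.094),("mark",(290,148),.069),("htop",(267,180),.142)): q=back(W,uv,z); print(n,q,ang(q))
E
```

```text
[[-0.    -0.949 -0.315  0.081]
 [ 1.    -0.     0.     0.001]
 [-0.    -0.315  0.949 -0.18 ]
 [ 0.     0.     0.     1.   ]] 70.74912422315197 255.51986760311192 190.78919435833714
tcp [[254. 219.]]
tcp22 [[254. 233.]]
hub [[171. 173.]]
handletop33 [[266. 174.]]
mark [[290. 146.]]
hub [0.53185613 0.06331627 0.094     ] (np.float64(90.62588858486107), np.float64(0.00401651104413067))
mark [0.60796706 0.10660145 0.069     ] (np.float64(31.874953497251386), np.float64(0.08957468731669692))
htop [0.59055709 0.09334047 0.142     ] (np.float64(30.127877676720402), np.float64(0.06781893320568426))
```

Both cameras put the actual fingertips at z ≈ 0.126, about 22 mm above the reported TCP, and the wheel hasn't moved. I'll lift, go back behind the handle, and feel gently for the rim top (91 mm) to find the true tip height.

```bash
python3 - <<'E'
from h import *
ctrl.movel(at(-5,.2),O,rate=.15); ctrl.movel(at(PHI+42,.2),O,rate=.2)
ctrl.movel(at(PHI+42,.115),O,rate=.12); ctrl.sleep(.2); f0=ctrl.get_contact_force()
hit=ctrl.movel(at(PHI+42,.072),O,rate=.02,contact_N=4)
p=ctrl.get_ee_pos(); print(hit,p,ctrl.get_contact_force()-f0,ctrl.get_finger_gap(),ctrl.get_time())
cv2.imwrite("pics/s3.png",np.hstack([cv2.resize(cam("side")["pixels"][130:270,200:360,::-1],(400,350)),cv2.resize(optics.read_camera("wrist")["pixels"][:,:,::-1],(400,350))]))
E
```

```text
False [0.54958768 0.12497982 0.07212043] [1.3470289  0.3086276  0.11829442] -8.956471945544732e-05 14.3333
```

View pics/s3.png

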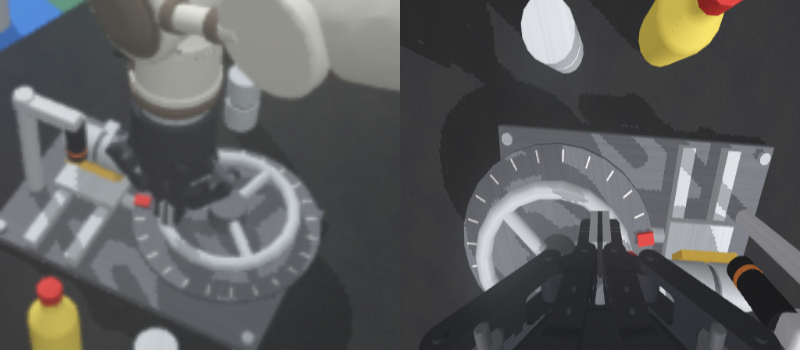

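The side crop puts the tip at about full-image (267,218), just over the rim, and nothing has touched yet. I'll work out its height.

```bash
python3 - <<'E'
from h import *
p=ctrl.get_ee_pos(); r=cam("side")
R=Ro.from_euler("xyz",ctrl.get_tool_rot()).as_matrix(); w=optics.read_camera("wrist"); T=w["T_tool_cam"]
W=dict(R=R@T[:3,:3],eye=p+R@T[:3,3],f=192/np.tan(np.radians(w["vfov"]/2)),cx=w["cx"],cy=w["cy"])
for z in(.072,.092,.102): print(z,proj(r,[*p[:2],z]).round(1),proj(W,[*p[:2],z]).round(1))
a=cv2.resize(r["pixels"][190:250,230:290,::-1],(400,400),interpolation=cv2.INTER_CUBIC)
b=cv2.resize(w["pixels"][190:290,205:305,::-1],(400,400),interpolation=cv2.INTER_CUBIC)
cv2.imwrite("pics/s4.png",np.hstack([a,b]))
E
```

```text
0.072 [[267.  225.5]] [[254.3 218.6]]
0.092 [[267.2 220.9]] [[254.2 231.2]]
0.102 [[267.3 218.6]] [[254.1 238.5]]
```

View pics/s4.png

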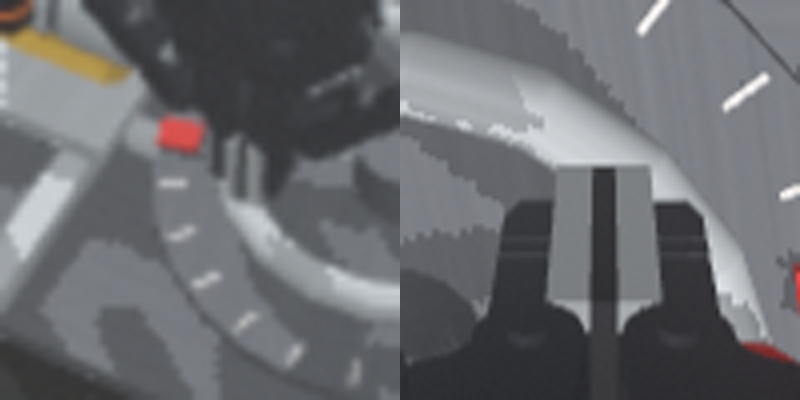

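```bash
sed -i 's/Z=.104/Z=.077/' h.py; python3 - <<'E'
from h import *
ctrl.movel(at(75),O,rate=.03); ctrl.sleep(.2); f0=ctrl.get_contact_force()
for d in range(70,14,-5):
    ok=push([d],.03); F=ctrl.get_contact_force()-f0; t=np.radians(d)
    print(d,round(ctrl.get_time(),2),F.round(1),"tang",round(F@[-np.sin(t),np.cos(t),0],1))
    if not ok: break
cv2.imwrite("pics/s5.png",np.hstack([cv2.resize(cam("side")["pixels"][150:270,220:360,::-1],(400,350)),cv2.resize(optics.read_camera("wrist")["pixels"][:,:,::-1],(400,350))]))
E
```

```text
70 15.4 [0.2 0.4 0.2] tang -0.0
65 15.75 [-0.1  0.7  0.8] tang 0.4
60 16.1 [0.3 0.1 0. ] tang -0.2
55 16.45 [0.1 0.6 0.5] tang 0.2
50 16.8 [-0.6 -0.1 -0.9] tang 0.4
45 17.15 [0.6 0.2 0.5] tang -0.3
40 17.5 [-0.8 -0.2  0.4] tang 0.4
35 17.85 [-0.  -0.4  0.2] tang -0.3
30 18.2 [ 0.3 -0.1  0.1] tang -0.3
25 18.55 [ 0.5 -0.2 -0.2] tang -0.4
20 18.9 [-0.5  1.1  0.6] tang 1.2
15 19.25 [-0.3  0.8  0.6] tang 0.9
```

View pics/s5.png

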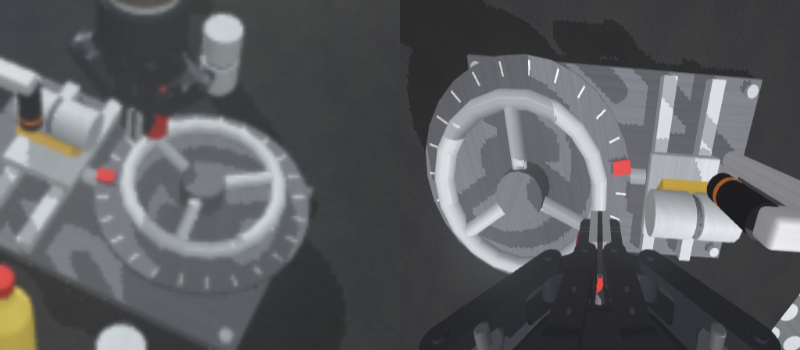

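The wheel is turning: the handle has left the mark at (106,176) in the side crop and stands just ahead of the fingers. I'll carry on round, tracking the handle in the side camera.

```bash
cat >> h.py <<'E'
def handle(n="side"):
    r=cam(n); p=r["pixels"].astype(int); m=(p[:,:,0]>2*p[:,:,1])&(p[:,:,0]>2*p[:,:,2])&(p[:,:,0]>60)
    u=proj(r,circ(C,.068,.118)); mk=proj(r,at(33,.069,.09))[0]; yy,xx=np.nonzero(m)
    ok=(np.min(np.hypot(xx[:,None]-u[:,0],yy[:,None]-u[:,1]),1)<9)&(np.hypot(xx-mk[0],yy-mk[1])>6)
    if ok.sum()<8: return None
    a,rad=ang(back(r,(xx[ok].mean(),yy[ok].mean()),.118)); return round(a,1),round(rad,3),int(ok.sum())
E
python3 - <<'E'
from h import *
print(handle())
for s in range(15,-120,-45):
    if not push(range(s-9,s-46,-9)): break
    print(s-45,round(ctrl.get_time(),2),ctrl.get_contact_force().round(1),handle())
cv2.imwrite("pics/s6.png",np.hstack([cv2.resize(cam("side")["pixels"][150:270,220:360,::-1],(400,350)),cv2.resize(optics.read_camera("wrist")["pixels"][:,:,::-1],(400,350))]))
E
```

```text
(np.float64(4.9), np.float64(0.053), 27)
-30 21.48 [0.3 0.1 0. ] (np.float64(-54.6), np.float64(0.063), 106)
-75 23.62 [-0.1 -0.1  0.2] (np.float64(-98.4), np.float64(0.07), 136)
-120 25.75 [ 0.4 -0.5  0.2] (np.float64(-142.1), np.float64(0.069), 137)
```

Tracking is good, with the handle leading by about 22°. Next I push to just short of the mark, measure, and nudge.

```bash
python3 - <<'E'
from h import *
for s in (-120,-165,-210,-255):
    e=max(s-45,-294)
    if not push([d for d in range(s-9,e,-9)]+[e]): break
    print(e,round(ctrl.get_time(),2),ctrl.get_contact_force().round(1),handle(),handle("top"))
cv2.imwrite("pics/s7.png",np.hstack([cv2.resize(cam("side")["pixels"][150:270,220:360,::-1],(400,350)),cv2.resize(optics.read_camera("wrist")["pixels"][:,:,::-1],(400,350))]))
E
```

```text
-165 27.98 [0.3 0.7 0. ] (np.float64(173.8), np.float64(0.068), 139) None
-210 30.17 [-0.1  0.1  0.5] (np.float64(126.2), np.float64(0.067), 146) None
-255 32.35 [ 0.1 -0.4 -0.1] (np.float64(85.5), np.float64(0.074), 68) None
-294 34.37 [-0.4  0.4  0.4] None None
```

View pics/s7.png

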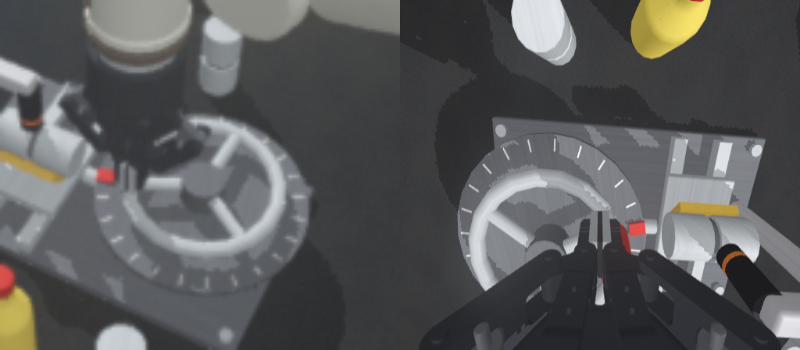

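```bash
python3 - <<'E'
from h import *
print(push([-299,-304],.03)); ctrl.sleep(.2)
ctrl.movel(at(-297),O,rate=.04); ctrl.movel(at(-297,.22),O,rate=.15); ctrl.movel([.36,.1,.3],O,rate=.25)
r=cam("side"); print(ctrl.get_time(),handle(),handle("top"),[q for q in reds(r) if 240<q[1][0]<290])
cv2.imwrite("pics/s8.png",np.hstack([cv2.resize(r["pixels"][150:290,200:360,::-1],(400,350)),cv2.resize(cam("top")["pixels"][140:270,170:340,::-1],(400,350))]))
E
```

```text
True
38.0 (np.float64(34.5), np.float64(0.068), 124) (np.float64(36.5), np.float64(0.066), 47) [([261, 197, 8, 12, 83], [264.4, 202.8])]
```

View pics/s8.png

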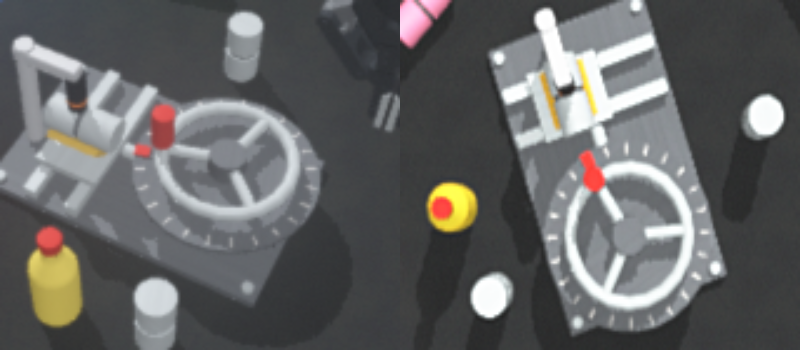

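The handle is back at the mark: its blob is at (264.4,202.8), against (264.7,201.6) at the start, so about 3° short. The billet lies in its vee under the probe, the standing billets and bottle look undisturbed, and the hand is clear. Handing in.

```bash
python3 -c "
from workcell import ctrl
print(ctrl.finish_job())"
```

```text
the job is handed in; nothing more can be done
None
```

I turned the wheel one full turn clockwise and handed the job in, but no verdict came back: by the camera, the handle is about 3° short of the red mark (limit 10°), the billet is in its vee under the probe, and the hand is clear; the first sweep missed the handle because the fingertips sat about 20 mm higher than reported.

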